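# Heft out the full gas cylinder and seat it at the regulator

### The arm

A 6-joint arm with a two-finger parallel gripper is mounted at the origin on the work surface. World frame = base frame: x ahead of the robot, y to its left, z up, the work surface at z = 0. Lengths are in m, angles in rad, forces in N, time in s.
With the tool pointing down it reaches from about 0.3 to 0.85 m from the base axis. Payload 4.2 kg.
Tool frame: the origin (TCP) lies at the very end of the fingers, on their centre line; the grasp point (between the pads) lies 19 mm behind it; y points along the fingers, z is the direction in which the jaws open and shut, and the axes are right-handed (so a half turn about y gives the same grasp; the last joint's range is limited). The gripper opens to 91 mm and grips with 3 to 60 N. Pads are 32 mm wide; open, the fingers measure 118 mm over their backs; the gripper's body (76 mm by 178 mm) begins 60 mm behind the grasp point.
Start: joints at [-1.171, 0.32, 1.565, -0, 1.257, -0.02], TCP at [0.234, -0.525, 0.214] pointing down, gripper open.
Joint ranges: [-3.11, 3.11], [-0.84, 2.01], [0.21, 2.61], [-1.34, 4.49], [0.05, 2.63], [-2.56, 2.56]. Speed limits (rad/s): [2.57, 2.57, 3.14, 3.14, 3.14, 3.14].

### API

Orientations are given as a 3x3 rotation matrix whose columns are the frame's x, y, z axes.
In Python, from station import robot, eyes gives the robot as it stands.
- The arm moves only by the shell command python3 -m crank 'ROWS'. ROWS is JSON, a list of rows, each a list of 3 entries, a list of its own where there are three numbers: the opening, from 0 (shut) to 1 (fully open), then the shift along the world's x, y, z in m, then the turn about the world's z in degrees. In form: [[fingers, [dx, dy, dz], yaw], ...]. A call has 1 to 5 rows; each row is the pose to reach, as a shift and turn from the pose commanded when the call began; what a row does not reach only later rows make up. A row lasts 1/12 s, in which the tool goes at most 41.7 mm and 7.16 degrees, less where a joint would pass 70% of its speed; a pose out of reach is approached as far as the arm can. A call with a gripper value outside its range is refused whole. The fingers move at their own pace and stop on an object; the grip force is fixed at half the most. Time passes only in rows, so rows that repeat a pose let the fingers close. It gives the time, the measured TCP pose, the force and the opening at its end, in the units of the state.
- robot.state(): the state, without advancing time (a new reading comes with each control period).
- eyes.read_camera(name): name is "scene" or "top" or "wrist"; returns the picture (420x560x3 uint8, blue, green, red); there is no depth.
- eyes.camera_model(name): a dict with "mtx" (3x3 intrinsics, pixels), "T" (4x4, takes a point from camera to world coordinates); the wrist camera has in their place "mount" (4x4, takes a point from camera to tool coordinates, whose origin is the TCP and whose axes are the tool frame's). Camera axes: x right, y up, looking along -z (the intrinsics and any distortion apply to the point x, -y, -z); pixel columns grow to the right and rows downward; lengths in m; the calibration is good to about 2 mm. The wrist camera is an equidistant fisheye: a pixel r from the principal point sees the ray r / f radians off the axis. A picture is of the moment at which its call begins: read the wrist's pose just before it. camera_model takes no time and is no camera call.
- robot.job_done(): hands the job in, once; it reports no verdict.
The state is a dict: "time_s": time; "q": joint angles; "joint_vel": joint speeds; "effort": joint torques, N m; "position": TCP position; "orientation": TCP orientation; "force": force on the tool from outside, world axes, zero at the start; "torque": the same for the moment, N m; "gripper_width": opening from 0.0 (shut) to 1.0 (fully open).
Only numpy, scipy, OpenCV 4.12 (cv2) and the standard library are available. Lean on these libraries where they do the work, as an engineer would, in place of code of your own. Each camera call takes 0.05 s, during which the arm holds its last target.

### The job

Two of the three small gas cylinders in the storage rack are empty and one is full; they look alike, so lift them to feel which is the heavy one. Lay the full one gently in the supply station's cradle with its valve towards the regulator, and slide it along until you feel its nose come up firmly against the regulator's seal. The empties must end up lying in the rack as they were, valve the same way, and nothing else on the bench is to be shifted.

Things in the scene. Friction and masses are not known exactly. Their poses are not given: they have to be found in the camera images.
- rack: Fixed storage rack: grey plate 125 x 280 x 8 mm with three berths 95 mm apart along its y (-95, 0, +95 mm). A berth is two smooth 45-degree V saddles 12 mm thick, centred 40 mm before and behind the middle: 68 mm between them is free for fingers. Origin under its centre, on the bench; x runs along the cylinders towards their valves. Axis of a cylinder in a berth: 52 mm above the bench.
- regulator: Brass regulator with a round gauge on top, fixed at the station's end. Origin at the centre of its rubber seal's face (34 mm wide), 52 mm above the bench; x points into it, along the cradle: a cylinder in the cradle slides along +x, its axis on y = z = 0, and stops dead at the face. It reaches 70 mm past the face; gauge top 80 mm above the origin, 19 mm past the face.
- station: Fixed supply station: plate 335 x 100 x 8 mm, cradle of two V saddles as in the rack, regulator at the +x end, tail plate (68 mm high) with a clamp screw at the other. Origin on the bench below the cradle's middle; x points to the regulator (seal face at x = 113 mm). The screw stays wound back: its tip, x = -125 mm, is 45 mm clear of a seated cylinder's tail.
- cradle (a point): Where the middle of a fully home cylinder lies: on the cradle's axis, 52 mm above the bench, 113 mm before the seal face. The saddles are smooth: a cylinder let lie in them slides along at 1 to 3 N, more if pressed down. Axes as the station's.
- cyl_a_mid (a point): Bare steel gas cylinder with a plain grey band, 50 mm diameter, lying level in the rack. Origin on its axis at its centre of mass; x along the axis to the valve, y and z may be rolled about x. Straight wall from 80 mm behind the origin to 65 mm ahead; nose 113 mm ahead. The three look the same: two are empty (about 0.19 kg), one, in any berth, is full (about 0.62 kg).
- cyl_a_nose (a point): Centre of the flat brass nose (19 mm diameter) of cylinder A's valve, on its axis, 113 mm ahead of its middle.
- cyl_b_mid (a point): Cylinder B, the same as cylinder A to look at, same origin and axes.
- cyl_b_nose (a point): Centre of the flat brass nose (19 mm diameter) of cylinder B's valve, on its axis, 113 mm ahead of its middle.
- cyl_c_mid (a point): Cylinder C, the same as cylinder A to look at, same origin and axes.
- cyl_c_nose (a point): Centre of the flat brass nose (19 mm diameter) of cylinder C's valve, on its axis, 113 mm ahead of its middle.
- spanner_mid (a point): Bystander: steel open-ended spanner 170 mm long, flat on the bench beside the station. Point near its middle.
- crucible_mid (a point): Bystander: white ceramic crucible 56 mm diameter, 45 mm high, beyond the rack. Point at its centre.
- reagent_mid (a point): Bystander: amber glass bottle 72 mm diameter, 150 mm high. Point at its centre.
- tape_mid (a point): Bystander: roll of paper tape lying flat, 100 mm diameter, 25 mm high. Point at its centre.
- grease_mid (a point): Bystander: grey jar 66 mm diameter, 60 mm high. Point at its centre.
- tee_mid (a point): Bystander: brass tube tee with steel nuts, 82 mm long, 28 mm high, lying beside the station. Point at the centre of its block.

How it is judged:
By the outcome, as a careful person would: the job done as asked, in the order asked, and still so for the second after the job is handed in, with the robot touching nothing.
It also fails if it takes over 70 s, if anything falls off the work surface, if the arm or the gripper's body presses on something with over 40 N, if the wrist force passes 120 N, or if a joint passes its speed limit or range.

## Working session

There is one attempt and no reset: what is moved stays moved. The work goes in short steps, Python scripts to look and compute and a shell command to move; the robot and the scene stay as the last step left them, time stands still between calls to the robot, and variables do not carry over. Pictures are saved under pics/ and viewed, and the job is handed in when it is done.

```bash
ls; mkdir -p pics; python3 - <<'E'
from station import robot, eyes
import cv2
s=robot.state()
print(s)
for n in("scene","top","wrist"):
    cv2.imwrite(f"pics/{n}0.png",eyes.read_camera(n)); print(n,eyes.camera_model(n))
E
```

```text
pics
{'time_s': 0.0, 'q': array([-1.17099727e+00,  3.20276657e-01,  1.56568845e+00,  2.97926142e-06,
        1.25742870e+00, -1.99962565e-02]), 'joint_vel': array([ 5.72600158e-06, -8.64197625e-04,  5.73619732e-04, -1.18472835e-03,
       -1.72691205e-03,  3.04807087e-04]), 'effort': array([ 9.48464840e-04, -4.12458730e+01, -2.31972027e+01,  7.31080910e-02,
        4.56232333e-02, -1.66141681e-04]), 'position': array([ 0.23415406, -0.52458914,  0.21312541]), 'orientation': array([[-9.13172775e-01, -6.98458474e-04,  4.07572074e-01],
       [-4.07572670e-01,  1.66021704e-03, -9.13171266e-01],
       [-3.88458922e-05, -9.99998378e-01, -1.80073758e-03]]), 'force': array([-0.13069184,  0.00452042,  1.67204836]), 'torque': array([ 0.01445213, -0.02419372,  0.04914511]), 'gripper_width': 1.0024927564016772}
scene {'mtx': array([[458.63098116,   0.        , 287.57458657],
       [  0.        , 458.63098116, 207.44943762],
       [  0.        ,   0.        ,   1.        ]]), 'T': array([[-0.65496234, -0.59383887,  0.46731118,  1.14811572],
       [ 0.75561857, -0.50808091,  0.41339373,  0.531
[... 369 characters left out ...]
   [-0.99958804, -0.02779722,  0.00714566,  0.02189185],
       [ 0.00257592,  0.16107615,  0.98693862,  1.28957256],
       [ 0.        ,  0.        ,  0.        ,  1.        ]])}
wrist {'mtx': array([[325.1922621 ,   0.        , 282.69473951],
       [  0.        , 325.1922621 , 210.78444302],
       [  0.        ,   0.        ,   1.        ]]), 'mount': array([[ 9.86603329e-04, -9.66430142e-01, -2.56927629e-01,
        -7.31434045e-02],
       [-3.98319524e-04,  2.56927353e-01, -9.66430637e-01,
        -1.69851339e-01],
       [ 9.99999434e-01,  1.05582297e-03, -1.31462612e-04,
         4.07940055e-04],
       [ 0.00000000e+00,  0.00000000e+00,  0.00000000e+00,
         1.00000000e+00]])}
```

View pics/scene0.png

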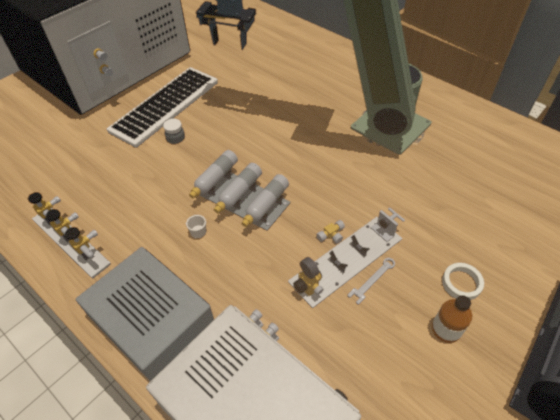

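View pics/top0.png

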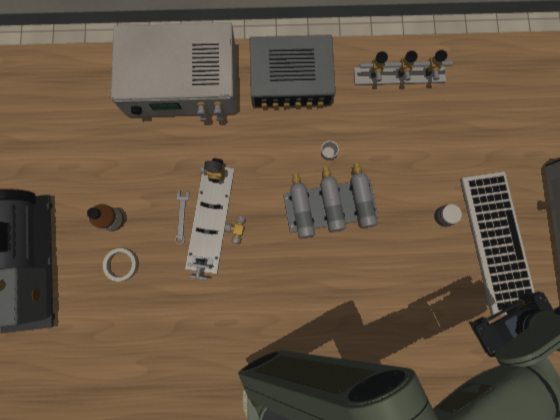

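View pics/wrist0.png

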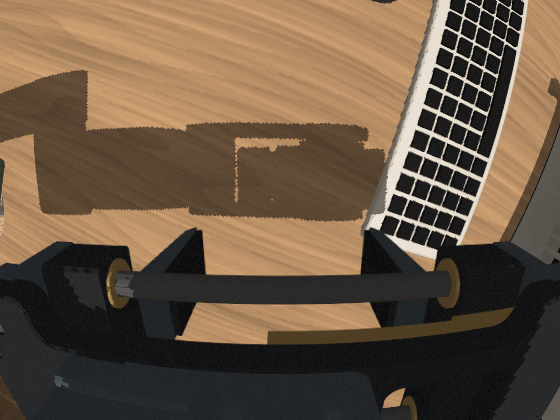

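The top view shows the three cylinders around (302,205), (332,202), (363,197) with their valves up the picture (+x). The station is at (210,220) with its regulator at (214,170). In the scene view the rack is at (240,190). Next I enlarge both.

```bash
cat > h.py <<'E'
import numpy as np, cv2
from station import robot, eyes
M={n:eyes.camera_model(n) for n in("scene","top","wrist")}
def ray(n,uv,T=None):
    m=M[n];K=m["mtx"];T=m["T"] if T is None else T
    d=np.array([(uv[0]-K[0,2])/K[0,0],-(uv[1]-K[1,2])/K[1,1],-1.0])
    return T[:3,3],T[:3,:3]@d
def onz(n,uv,z):
    o,d=ray(n,uv); return o+d*(z-o[2])/d[2]
def proj(n,p):
    m=M[n];T=m["T"];c=T[:3,:3].T@(np.asarray(p)-T[:3,3]);K=m["mtx"]
    return np.array([K[0,2]+K[0,0]*c[0]/-c[2],K[1,2]-K[1,1]*c[1]/-c[2]])
def tri(a,b):
    o1,d1=ray(*a);o2,d2=ray(*b)
    A=np.c_[d1,-d2];t=np.linalg.lstsq(A,o2-o1,rcond=None)[0]
    p,q=o1+t[0]*d1,o2+t[1]*d2
    return (p+q)/2,np.linalg.norm(p-q)
E
python3 - <<'E'
import cv2
t=cv2.imread("pics/top0.png");s=cv2.imread("pics/scene0.png")
cv2.imwrite("pics/t_rack.png",cv2.resize(t[130:260,270:400],None,fx=4.5,fy=4.5,interpolation=cv2.INTER_CUBIC))
cv2.imwrite("pics/t_st.png",cv2.resize(t[150:285,165:255],None,fx=4.4,fy=4.4,interpolation=cv2.INTER_CUBIC))
cv2.imwrite("pics/s_rack.png",cv2.resize(s[140:245,175:305],None,fx=5,fy=5,interpolation=cv2.INTER_CUBIC))
cv2.imwrite("pics/s_st.png",cv2.resize(s[200:305,285:415],None,fx=5,fy=5,interpolation=cv2.INTER_CUBIC))
E
```

```text
(no output)
```

View pics/t_rack.png

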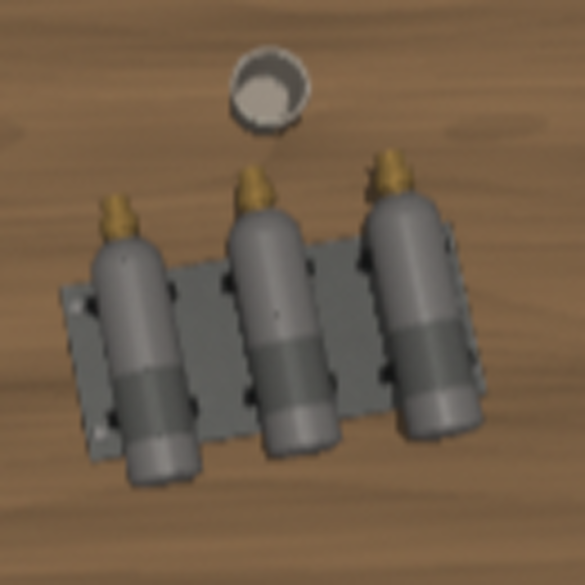

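View pics/t_st.png

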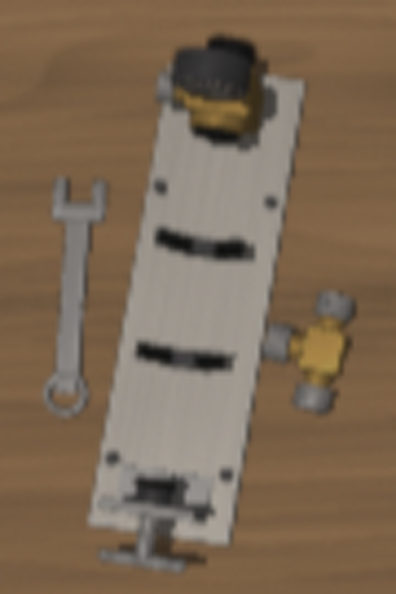

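View pics/s_rack.png

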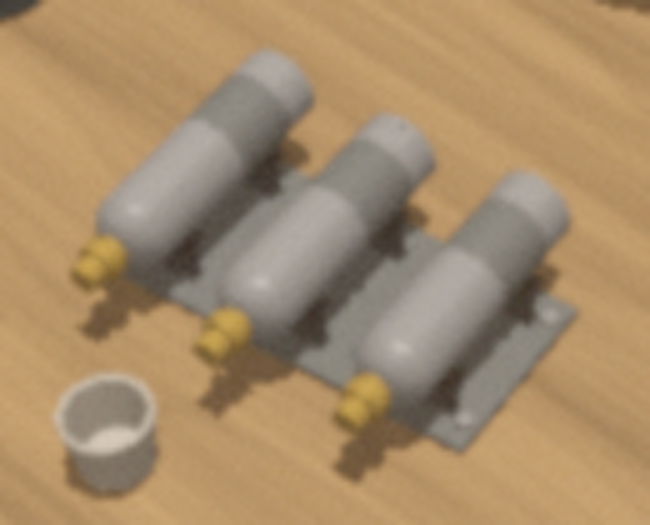

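View pics/s_st.png

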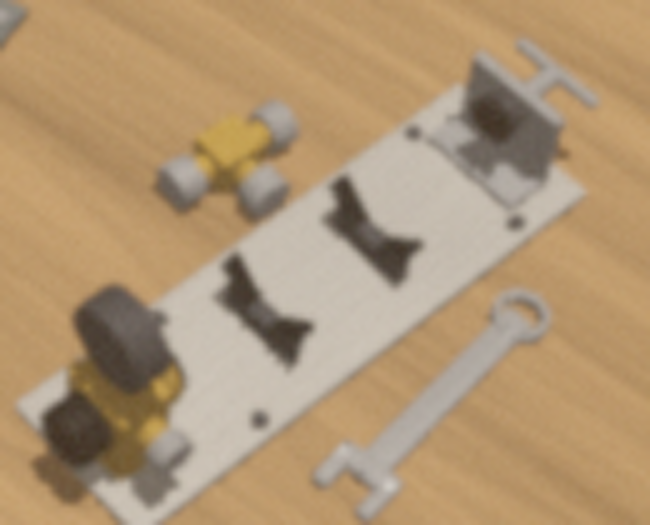

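```bash
cat > m1.py <<'E'
from h import *
def T(c,o=(270,130),f=4.5): return (np.array(c)+.5)/f-.5+np.array(o)
def fit(img,model,z):
    W=np.array([onz(n,uv,z)[:2] for n,uv in img]);m=np.array(model,float)
    a=W-W.mean(0);b=m-m.mean(0)
    th=np.arctan2((b[:,0]*a[:,1]-b[:,1]*a[:,0]).sum(),(b*a).sum())
    R=np.array([[np.cos(th),-np.sin(th)],[np.sin(th),np.cos(th)]])
    o=W.mean(0)-R@m.mean(0)
    print("origin",o.round(4),"deg",np.degrees(th).round(2),"res mm",(1e3*(W-m@R.T-o)).round(1).tolist());return o,th
tr=lambda c:("top",T(c)); ts=lambda c:("top",T(c,(165,150),4.4))
sr=lambda c:("scene",T(c,(175,140),5)); ss=lambda c:("scene",T(c,(285,200),5))
x,y=.0625,.14
fit([tr((60,287)),tr((92,460)),tr((450,225)),tr((487,390))],[(x,y),(-x,y),(x,-y),(-x,-y)],.008)
fit([sr((578,312)),sr((460,450))],[(-x,y),(x,y)],.008)
x,y=.1675,.05
fit([ts((165,72)),ts((90,522)),ts((303,82)),ts((232,542))],[(x,y),(-x,y),(x,-y),(-x,-y)],.008)
fit([ss((455,85)),ss((585,192)),ss((18,405))],[(-x,-y),(-x,y),(x,-y)],.008)
for n,a,b,tl in zip("LMR",[(116,200),(252,172),(390,155)],[(352,415),(208,345),(88,270)],[(163,462),(302,436),(441,420)]):
    p,e=tri(tr(a),sr(b)); print(n,"nose",p.round(4),e.round(4), onz(*tr(a),.056).round(4),onz(*sr(b),.052).round(4))
E
python3 m1.py
```

```text
origin [ 0.57   -0.1684] deg 8.1 res mm [[-0.6, -0.6], [1.2, -1.0], [-3.3, 0.9], [2.7, 0.7]]
origin [ 0.5701 -0.1689] deg 7.16 res mm [[1.5, 0.2], [-1.5, -0.2]]
origin [0.5407 0.2092] deg -9.17 res mm [[-6.4, 0.6], [3.9, -0.4], [-0.7, -0.2], [3.3, -0.0]]
origin [0.5438 0.2088] deg -9.54 res mm [[1.9, -0.1], [1.0, -0.7], [-2.8, 0.8]]
L nose [ 0.6599 -0.0588  0.0578] 0.0024 [ 0.6611 -0.0598  0.056 ] [ 0.6566 -0.061   0.052 ]
M nose [ 0.6774 -0.1528  0.0591] 0.0005 [ 0.6781 -0.153   0.056 ] [ 0.6742 -0.1578  0.052 ]
R nose [ 0.6855 -0.2459  0.0608] 0.0016 [ 0.6874 -0.2476  0.056 ] [ 0.6811 -0.2519  0.052 ]
```

```bash
python3 -m crank '[[1,[0.032,0.025,0],-4],[1,[0.064,0.05,0],-8],[1,[0.096,0.075,0],-12],[1,[0.128,0.1,0],-16],[1,[0.16,0.125,0],-16]]'; python3 -m crank '[[1,[0.032,0.025,0],0],[1,[0.064,0.05,0],0],[1,[0.096,0.075,0],0],[1,[0.128,0.1,0],0],[1,[0.17,0.13,0],0]]'; python3 -m crank '[[1,[0.0,0.0,0],0],[1,[0,0,0],0]]'
```

```text
time_s: 0.57
position: [0.3954, -0.3987, 0.2138]
orientation: [[-0.991, -0.0, 0.137], [-0.137, 0.0, -0.991], [0.0, -1.0, -0.0]]
force: [0.7, -1.6, -0.3]
gripper_width: 1.001
time_s: 0.98
position: [0.5572, -0.2742, 0.2138]
orientation: [[-0.99, -0.001, 0.14], [-0.14, 0.0, -0.99], [0.001, -1.0, -0.0]]
force: [0.4, -1.1, 0.4]
gripper_width: 0.999
time_s: 1.15
position: [0.5574, -0.2743, 0.2131]
orientation: [[-0.99, -0.001, 0.144], [-0.144, 0.0, -0.99], [0.001, -1.0, -0.0]]
force: [-0.3, -0.4, -0.5]
gripper_width: 1.0
```

```bash
python3 - <<'E'
from h import *
s=robot.state();im=eyes.read_camera("wrist");cv2.imwrite("pics/w1.png",im);np.savez("w1.npz",p=s["position"],R=s["orientation"]);print(s["position"],s["orientation"],s["time_s"],s["force"],s["q"])
E
```

```text
[ 0.55738824 -0.27428248  0.21309468] [[-9.89607153e-01 -1.34259765e-03  1.43791099e-01]
 [-1.43791560e-01  2.52975455e-04 -9.89607964e-01]
 [ 1.29226971e-03 -9.99999067e-01 -4.43400531e-04]] 1.15 [-0.3123481  -0.40970887 -0.45855226] [-4.75598096e-01  3.94098263e-01  1.45294030e+00 -4.05047734e-04
  1.29586354e+00  9.51016881e-01]
```

View pics/w1.png

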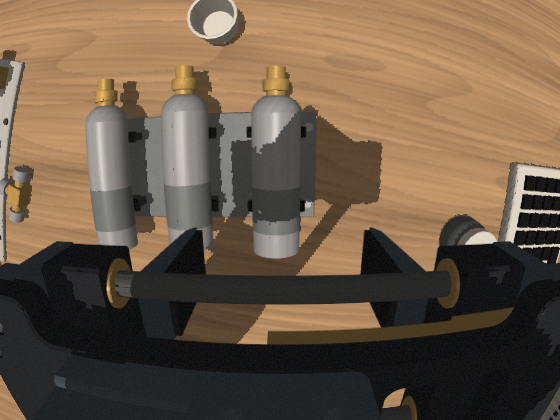

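The wrist view shows three noses near (106,82), (185,68), (276,68), and the right cylinder's tail at (276,256). I'll cast these rays onto the axis height.

```bash
cat >> h.py <<'E'
def wray(uv,p,R):
    m=M["wrist"];K=m["mtx"];v=np.array([uv[0]-K[0,2],uv[1]-K[1,2]]);r=np.hypot(*v);t=r/K[0,0]
    d=np.array([v[0]/r*np.sin(t),-v[1]/r*np.sin(t),-np.cos(t)])
    Tt=np.eye(4);Tt[:3,:3]=R;Tt[:3,3]=p;W=Tt@m["mount"];return W[:3,3],W[:3,:3]@d
def wz(uv,p,R,z):
    o,d=wray(uv,p,R);return o+d*(z-o[2])/d[2]
E
python3 - <<'E'
from h import *
im=cv2.imread("pics/w1.png")
cv2.imwrite("pics/w1z.png",cv2.resize(im[50:265,75:325],None,fx=2.7,fy=2.7,interpolation=cv2.INTER_CUBIC))
E
```

```text
(no output)
```

View pics/w1z.png

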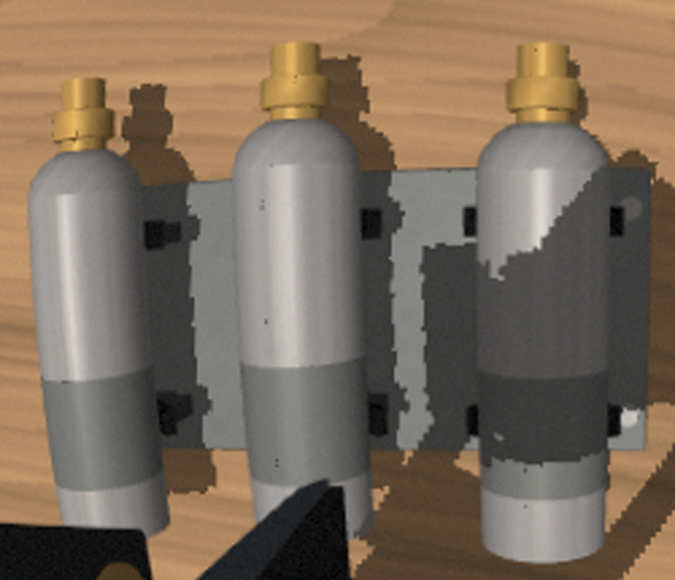

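```bash
python3 - <<'E'
from h import *
d=np.load("w1.npz");p,R=d["p"],d["R"]
U=lambda c:(np.array(c)+.5)/2.7-.5+np.array((75,50))
for n,c in dict(Rn=(543,43),Mn=(296,42),Ln=(83,79)).items(): print(n,wz(U(c),p,R,.0615).round(4))
print("R tail",wz(U((543,562)),p,R,.077).round(4))
# axis line points: midpoints between silhouette edges at z=.052 plane
for n,(l1,r1,l2,r2,v1,v2) in dict(R=(478,609,481,606,200,480),M=(234,360,246,368,200,460),L=(30,140,50,157,200,460)).items():
    q=[]
    for l,r,v in((l1,r1,v1),(l2,r2,v2)):
        # bisect silhouette rays in the direction domain
        o,a=wray(U((l,v)),p,R);_,b=wray(U((r,v)),p,R);m=a/np.linalg.norm(a)+b/np.linalg.norm(b)
        q.append(o+m*(.052-o[2])/m[2])
    e=q[0]-q[1];print(n,"axis pts",q[0].round(4),q[1].round(4),"deg",np.degrees(np.arctan2(e[1],e[0])).round(2))
# rack corners z=.008
cs=[wz(U(c),p,R,.008)[:2] for c in((651,169),(646,450))]
e=cs[0]-cs[1];print("rack edge",np.round(cs,4).tolist(),np.hypot(*e),np.degrees(np.arctan2(e[1],e[0])))
E
```

```text
Rn [ 0.6888 -0.2487  0.0615]
Mn [ 0.6805 -0.157   0.0615]
Ln [ 0.6634 -0.0661  0.0615]
R tail [ 0.4991 -0.2757  0.077 ]
R axis pts [ 0.6315 -0.2569  0.052 ] [ 0.5233 -0.2721  0.052 ] deg 7.99
M axis pts [ 0.6206 -0.1627  0.052 ] [ 0.5175 -0.176   0.052 ] deg 7.37
L axis pts [ 0.6139 -0.0677  0.052 ] [ 0.5031 -0.0815  0.052 ] deg 7.09
rack edge [[0.6514, -0.2989], [0.5295, -0.3164]] 0.12315501746058563 8.137438145455807
```

```bash
python3 -m crank '[[0.85,[0.02,0.01,-0.036],0],[0.85,[0.02,0.01,-0.07],0],[0.85,[0.02,0.01,-0.1],0],[0.85,[0.02,0.01,-0.1],0]]'; python3 - <<'E'
from h import *
s=robot.state();im=eyes.read_camera("wrist");cv2.imwrite("pics/w2.png",im);print(s["position"],s["force"])
E
```

```text
time_s: 1.53
position: [0.5708, -0.2651, 0.1075]
orientation: [[-0.99, -0.013, 0.138], [-0.138, 0.005, -0.99], [0.012, -1.0, -0.007]]
force: [-1.4, 0.9, -0.4]
gripper_width: 0.85
[ 0.57083853 -0.26514268  0.10754282] [-1.36227886  0.89032507 -0.41186942]
```

View pics/w2.png

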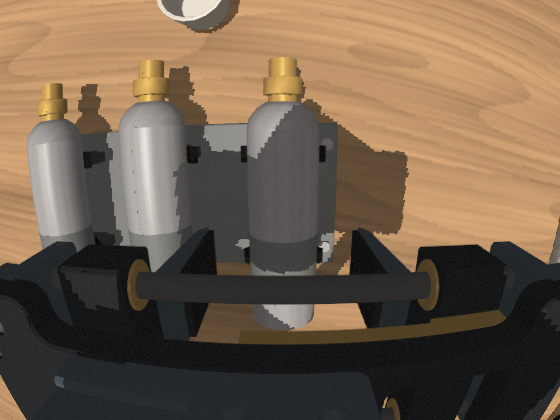

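```bash
python3 -m crank '[[0.85,[0,0,-0.025],0],[0.85,[0,0,-0.05],0],[0.85,[0,0,-0.07],0],[0.85,[0,0,-0.08],0],[0.85,[0,0,-0.08],0]]';  python3 -m crank '[[0,[0,0,0],0],[0,[0,0,0],0],[0,[0,0,0],0],[0,[0,0,0],0],[0,[0,0,0],0]]'; python3 -m crank '[[0,[0,0,0],0],[0,[0,0,0],0]]'
```

```text
time_s: 2.0
position: [0.5754, -0.2666, 0.0338]
orientation: [[-0.99, -0.001, 0.139], [-0.139, 0.0, -0.99], [0.001, -1.0, -0.001]]
force: [-0.3, -0.5, -0.6]
gripper_width: 0.846
time_s: 2.42
position: [0.5767, -0.264, 0.0354]
orientation: [[-0.99, 0.001, 0.139], [-0.139, 0.003, -0.99], [-0.002, -1.0, -0.003]]
force: [-0.7, 6.9, 4.7]
gripper_width: 0.547
time_s: 2.58
position: [0.5767, -0.264, 0.0353]
orientation: [[-0.99, 0.001, 0.139], [-0.139, 0.003, -0.99], [-0.001, -1.0, -0.003]]
force: [-0.4, 6.4, 5.0]
gripper_width: 0.543
```

```bash
python3 -m crank '[[0,[0,0.001,0.008],0],[0,[0,0.002,0.018],0],[0,[0,0.002,0.03],0],[0,[0,0.002,0.03],0],[0,[0,0.002,0.03],0]]'; for i in 1 2; do python3 -m crank '[[0,[0,0,0],0],[0,[0,0,0],0]]' | grep -v ori;done; python3 - <<'E'
from h import *
print(robot.state()["torque"])
E
```

```text
time_s: 3.0
position: [0.5769, -0.2644, 0.0651]
orientation: [[-0.99, 0.002, 0.14], [-0.14, -0.001, -0.99], [-0.002, -1.0, 0.002]]
force: [-0.9, 0.3, -6.9]
gripper_width: 0.54
time_s: 3.17
position: [0.5757, -0.2638, 0.0634]
force: [0.2, -0.1, -6.9]
gripper_width: 0.542
time_s: 3.33
position: [0.5759, -0.2638, 0.0634]
force: [-0.4, 0.2, -7.2]
gripper_width: 0.54
[0.05223332 0.02153795 0.03591751]
```

The scale reads about 6.5 N net, which matches 0.62 kg (6.1 N) and not 0.19 kg (1.9 N). So the cylinder in the right-hand berth is the full one, and I'll carry it to the station.

```bash
python3 -m crank '[[0,[0,0,0.02],0],[0,[0,0,0.05],0],[0,[0,0,0.08],0],[0,[0,0.01,0.11],0],[0,[0,0.03,0.14],0]]'; python3 -m crank '[[0,[-0.002,0.03,0],-2],[0,[-0.005,0.06,0],-4],[0,[-0.008,0.09,0],-6],[0,[-0.011,0.12,0],-8],[0,[-0.015,0.15,0],-10]]'; python3 -m crank '[[0,[-0.002,0.03,0],-2],[0,[-0.005,0.06,0],-4],[0,[-0.008,0.09,0],-6],[0,[-0.011,0.12,0],-7],[0,[-0.015,0.15,0],-7]]';python3 -m crank '[[0,[-0.003,0.03,0],0],[0,[-0.006,0.06,0],0],[0,[-0.009,0.09,0],0],[0,[-0.012,0.1,0],0],[0,[-0.012,0.1,0],0]]' 
python3 - <<'E'
from h import *
s=robot.state();im=eyes.read_camera("wrist");cv2.imwrite("pics/w3.png",im);np.savez("w3.npz",p=s["position"],R=s["orientation"]);print(s["position"],s["force"],s["orientation"])
cv2.imwrite("pics/t3.png",eyes.read_camera("top"))
E
```

```text
time_s: 3.75
position: [0.576, -0.2355, 0.2049]
orientation: [[-0.99, -0.0, 0.138], [-0.138, -0.002, -0.99], [0.001, -1.0, 0.001]]
force: [0.1, 0.3, -6.8]
gripper_width: 0.545
time_s: 4.17
position: [0.5607, -0.0825, 0.2037]
orientation: [[-0.999, -0.0, -0.036], [0.036, 0.0, -0.999], [0.0, -1.0, -0.0]]
force: [0.4, -0.1, -6.6]
gripper_width: 0.539
time_s: 4.58
position: [0.5458, 0.0675, 0.2038]
orientation: [[-0.988, -0.0, -0.156], [0.156, -0.0, -0.988], [0.0, -1.0, 0.0]]
force: [0.6, -0.2, -6.3]
gripper_width: 0.546
time_s: 5.0
position: [0.5333, 0.1687, 0.2036]
orientation: [[-0.988, -0.001, -0.152], [0.152, 0.001, -0.988], [0.001, -1.0, -0.001]]
force: [-0.0, -0.5, -6.4]
gripper_width: 0.541
[0.53329478 0.16869189 0.20361912] [-0.01207604 -0.52966457 -6.36930303] [[-9.88361565e-01 -1.13873862e-03 -1.52118772e-01]
 [ 1.52117893e-01  8.22643258e-04 -9.88362014e-01]
 [ 1.25062547e-03 -9.99999013e-01 -6.39846459e-04]]
```

View pics/w3.png

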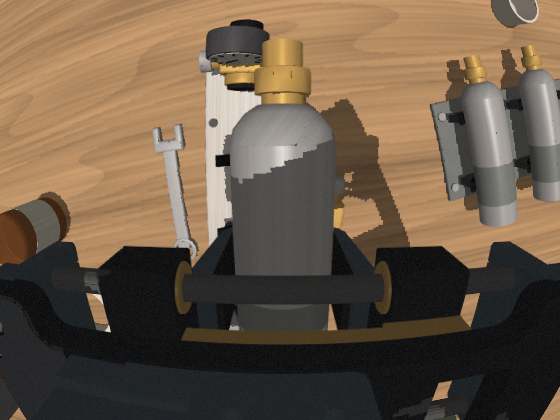

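The held cylinder's nose is at (283,42). The station lies just to its left: regulator at (240,60), plate's left edge along column 206. I'll zoom in on the regulator and the plate edge.

```bash
python3 - <<'E'
from h import *
im=cv2.imread("pics/w3.png")
cv2.imwrite("pics/w3z.png",cv2.resize(im[10:250,180:330],None,fx=2.5,fy=2.5,interpolation=cv2.INTER_CUBIC))
im=cv2.imread("pics/t3.png")
cv2.imwrite("pics/t3z.png",cv2.resize(im[150:285,165:300],None,fx=4.4,fy=4.4,interpolation=cv2.INTER_CUBIC))
E
```

```text
(no output)
```

View pics/w3z.png

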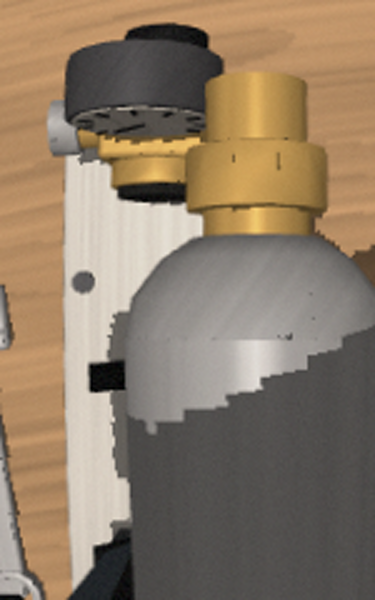

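View pics/t3z.png

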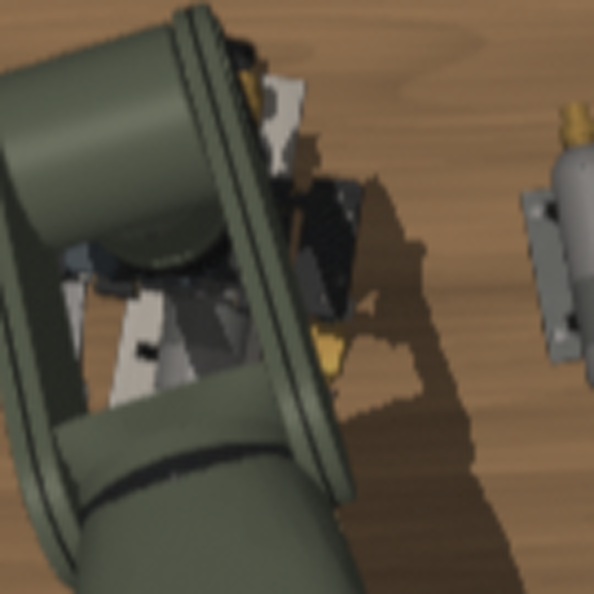

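```bash
python3 - <<'E'
from h import *
d=np.load("w3.npz");p,R=d["p"],d["R"]
U=lambda c:(np.array(c)+.5)/2.5-.5+np.array((180,10))
a,b=[wz(U(c),p,R,.008) for c in((65,180),(71,520))];e=a-b
th=np.arctan2(e[1],e[0]);print("edge",a.round(4),b.round(4),np.degrees(th))
for th in(np.radians(-9.3),th):
    X=np.array([np.cos(th),np.sin(th)]);Y=np.array([-X[1],X[0]])
    print("axis offset (along Y)",((a+b)/2)[:2]@Y-.05, "prior origin",np.array([.5425,.209])@Y,"prior X",np.array([.5425,.209])@X)
    for z in(.035,.045): q=wz(U((155,201)),p,R,z);print("seal bottom",z,q.round(4),q[:2]@X-.113)
    for z in(.05,.06): q=wz(U((107,376)),p,R,z);print("front saddle -> origin X",z,q[:2]@X-.040)
    q=wz(U((118,185)),p,R,.052);print("seal left side Y-17",q[:2]@Y-.017)
q=wz(U((256,73)),p,R,p[2]+.019+.0095);print("held nose",q.round(4),(q[:2]-p[:2])@X,(q[:2]-p[:2])@Y)
# top view original, seal
T=lambda c:(np.array(c)+.5)/4.4-.5+np.array((165,150))
s0,s1=[onz("top",T(c),.035)[:2] for c in((205,243),(183,355))]
for z in(.03,):
  f=onz("top",T((205,244)),z)[:2];g=onz("top",T((184,356)),z)[:2];print("saddles",f,g,"mid",(f+g)/2,np.hypot(*(f-g)),np.degrees(np.arctan2(*(f-g)[::-1])))
E
```

```text
edge [0.6713 0.2352 0.008 ] [0.5146 0.2618 0.008 ] -9.608306184425171
axis offset (along Y) 0.2910706238467881 prior origin 0.2939229176775961 prior X 0.5015940275400904
seal bottom 0.035 [0.65   0.1935 0.035 ] 0.4972016413224425
seal bottom 0.045 [0.6487 0.1924 0.045 ] 0.49608880726886995
front saddle -> origin X 0.05 0.498423575386346
front saddle -> origin X 0.06 0.49947875610864984
seal left side Y-17 0.29160306867634567
axis offset (along Y) 0.293998399336487 prior origin 0.2966177058430266 prior X 0.5000051865535193
seal bottom 0.035 [0.65   0.1935 0.035 ] 0.49560002042855167
seal bottom 0.045 [0.6487 0.1924 0.045 ] 0.49449402570478784
front saddle -> origin X 0.05 0.49672699877774634
front saddle -> origin X 0.06 0.4977922724441887
seal left side Y-17 0.2949089887798711
held nose [0.6442 0.1517 0.2321] 0.11220930514171891 0.001809573402626792
saddles [0.5768307  0.20106519] [0.49856422 0.21597128] mid [0.53769746 0.20851823] 0.0796732949822099 -10.783023846019189
```

```bash
python3 -m crank '[[0,[-0.003,0.02,0],-0.8],[0,[-0.005,0.04,-0.02],-0.8],[0,[-0.005,0.0405,-0.05],-0.8],[0,[-0.005,0.0405,-0.08],-0.8],[0,[-0.005,0.0405,-0.1],-0.8]]'; python3 -m crank '[[0,[0,0,0],0],[0,[0,0,0],0],[0,[0,0,0],0]]' 
python3 - <<'E'
from h import *
s=robot.state();im=eyes.read_camera("wrist");np.savez("w4.npz",p=s["position"],R=s["orientation"])
sc=eyes.read_camera("scene")
cv2.imwrite("pics/w4z.png",cv2.resize(im[0:250,180:400],None,fx=2.4,fy=2.4,interpolation=cv2.INTER_CUBIC))
cv2.imwrite("pics/s4z.png",cv2.resize(sc[180:310,270:430],None,fx=4.5,fy=4.5,interpolation=cv2.INTER_CUBIC))
E
```

```text
time_s: 5.52
position: [0.5281, 0.2049, 0.1014]
orientation: [[-0.985, -0.003, -0.17], [0.17, -0.002, -0.985], [0.003, -1.0, 0.003]]
force: [-0.9, 0.5, -6.7]
gripper_width: 0.545
time_s: 5.77
position: [0.5309, 0.2063, 0.1056]
orientation: [[-0.985, 0.003, -0.17], [0.17, 0.001, -0.985], [-0.003, -1.0, -0.001]]
force: [0.4, -0.1, -5.2]
gripper_width: 0.54
```

View pics/w4z.png

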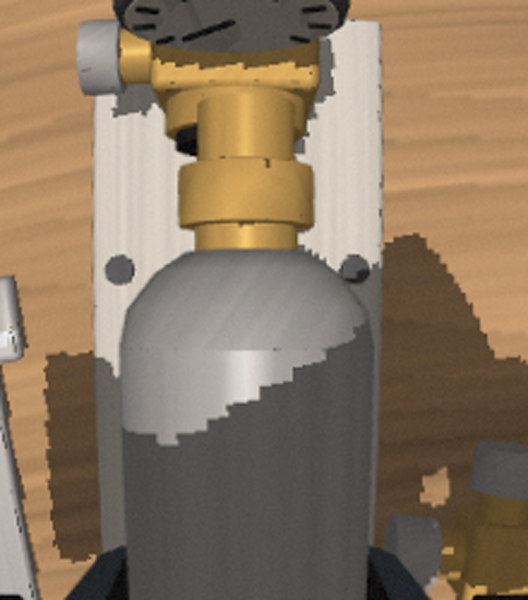

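View pics/s4z.png

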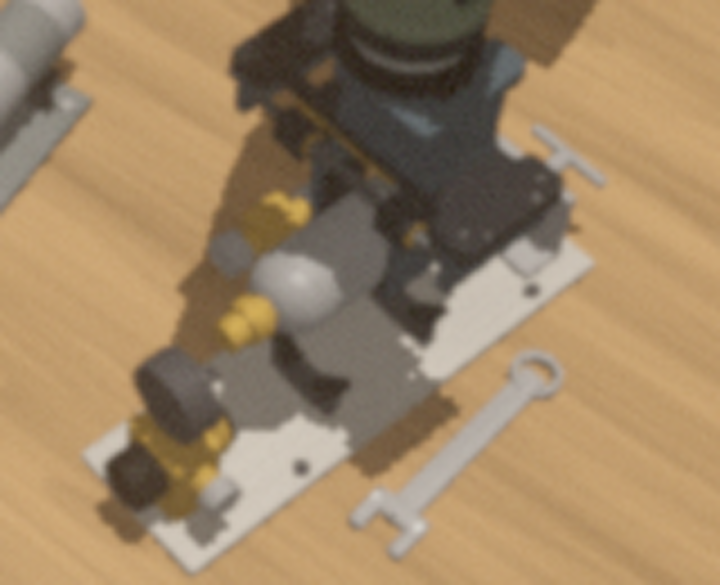

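```bash
python3 - <<'E'
from h import *
d=np.load("w4.npz");p,R=d["p"],d["R"]
U=lambda c:(np.array(c)+.5)/2.4-.5+np.array((180,0))
A=lambda c,z=.008:wz(U(c),p,R,z)[:2]
l=[A((94,110)),A((96,340))];r=[A((382,60)),A((380,260))]
for e in(l,r): v=e[0]-e[1];print(np.degrees(np.arctan2(v[1],v[0])))
th=np.radians(-9.6);X=np.array([np.cos(th),np.sin(th)]);Y=np.array([-X[1],X[0]])
print("plate Y l,r",[q@Y for q in l],[q@Y for q in r],"screws",(A((119,269))+A((355,269)))@Y/2, "reg body Y",(A((152,65),.06)+A((320,65),.06))@Y/2)
print("plate right far corner X -.1675:",A((379,22))@X-.1675)
zc=p[2]+.018
n=wz(U((247,88)),p,R,zc+.0095)[:2];print("nose X,Y",n@X,n@Y,"tcp",p[:2]@X,p[:2]@Y)
c0=A((247,380),zc);print("wall Y",c0@Y, "tool deg",np.degrees(np.arctan2(-R[1,0],-R[0,0])))
E
```

```text
-9.542665956882498
-10.814835799259036
plate Y l,r [np.float64(0.34406008485598977), np.float64(0.3439785986225219)] [np.float64(0.24489449335810712), np.float64(0.246426118757211)] screws 0.2952472210102526 reg body Y 0.29446403623582373
plate right far corner X -.1675: 0.49775434629223814
nose X,Y 0.6027736050657972 0.2913752925597071 tcp 0.4890698695977421 0.2919092334781966
wall Y 0.29165807597006416 tool deg -9.81474486596667
```

```bash
python3 -m crank '[[0,[0.0,0.003,-0.015],0],[0,[0.0,0.003,-0.03],0],[0,[0.0,0.003,-0.045],0],[0,[0.0,0.003,-0.058],0],[0,[0.0,0.003,-0.058],0]]'; python3 -m crank '[[0,[0,0,0],0],[0,[0,0,-0.003],0],[0,[0,0,-0.003],0]]'; python3 -m crank '[[0,[0,0,-0.002],0],[0,[0,0,-0.004],0],[0,[0,0,-0.004],0]]'
```

```text
time_s: 6.28
position: [0.5284, 0.2091, 0.045]
orientation: [[-0.986, -0.003, -0.169], [0.169, -0.001, -0.986], [0.002, -1.0, 0.001]]
force: [-0.1, -0.6, -6.3]
gripper_width: 0.544
time_s: 6.53
position: [0.5302, 0.2099, 0.0441]
orientation: [[-0.986, 0.002, -0.169], [0.169, 0.001, -0.986], [-0.002, -1.0, -0.001]]
force: [-1.1, -0.1, -6.0]
gripper_width: 0.544
time_s: 6.78
position: [0.5292, 0.2096, 0.039]
orientation: [[-0.986, -0.0, -0.169], [0.169, -0.0, -0.986], [0.0, -1.0, 0.0]]
force: [-0.7, 0.1, -5.9]
gripper_width: 0.541
```

```bash
for i in 1 2 3; do python3 -m crank '[[0,[0,0,-0.001],0],[0,[0,0,-0.001],0],[0,[0,0,-0.001],0]]' |grep -E 'pos|force'; done
```

```text
position: [0.5293, 0.2096, 0.038]
force: [-1.0, -0.8, -6.1]
position: [0.5292, 0.2096, 0.0369]
force: [-0.3, 0.2, -6.9]
position: [0.5295, 0.2099, 0.0361]
force: [0.2, 1.0, -5.1]
```

```bash
for i in 1 2; do python3 -m crank '[[0,[0,0,-0.0005],0],[0,[0,0,-0.0005],0],[0,[0,0,-0.0005],0]]' |grep -E 'pos|force'; done
```

```text
position: [0.5296, 0.21, 0.0358]
force: [0.5, 2.2, -3.9]
position: [0.5297, 0.2101, 0.0356]
force: [-1.2, 3.4, 0.7]
```

```bash
python3 -m crank '[[0,[0,0.001,0],0],[0,[0,0.001,0],0],[0,[0,0.001,0],0]]' |grep -E 'pos|force';  python3 -m crank '[[0,[0.001,0,0],0],[0,[0.002,0,0],0],[0,[0.003,-0.0005,0],0],[0,[0.003,-0.0005,0],0]]' |grep -E 'pos|force'; python3 - <<'E'
from h import *
s=robot.state();im=eyes.read_camera("wrist")
cv2.imwrite("pics/w5z.png",cv2.resize(im[0:250,180:400],None,fx=2.4,fy=2.4,interpolation=cv2.INTER_CUBIC))
E
```

```text
position: [0.5297, 0.2102, 0.0355]
force: [-1.0, -1.6, 3.7]
position: [0.5309, 0.2101, 0.0354]
force: [-4.9, -0.0, 7.5]
```

View pics/w5z.png

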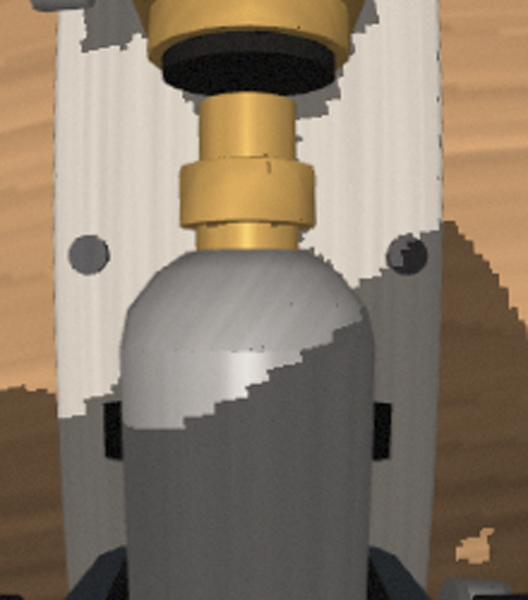

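```bash
python3 -m crank '[[0,[0,0,0.001],0],[0,[0,0,0.001],0],[0,[0,0,0.001],0]]' |grep -E 'pos|force';  python3 -m crank '[[0,[0,0,0],0],[0,[0,0,0],0]]' |grep -E 'pos|force'
```

```text
position: [0.5314, 0.2098, 0.0356]
force: [-3.6, 0.2, 0.8]
position: [0.5317, 0.2098, 0.0356]
force: [-2.0, -1.0, 0.5]
```

```bash
for i in 1 2 3 4; do python3 -m crank '[[0,[0.0005,0,0],0],[0,[0.001,-0.0002,0],0],[0,[0.001,-0.0002,0],0]]' |grep -E 'pos|force'; done
```

```text
position: [0.5333, 0.2096, 0.0356]
force: [-2.0, -1.6, -2.3]
position: [0.5345, 0.2095, 0.0357]
force: [-1.4, -1.9, -3.8]
position: [0.5355, 0.2094, 0.0358]
force: [-0.9, -1.8, -4.1]
position: [0.5365, 0.2093, 0.0359]
force: [0.3, -2.1, -4.6]
```

```bash
for i in 1 2 3; do python3 -m crank '[[0,[0.0005,0,0],0],[0,[0.001,-0.0003,-0.0001],0],[0,[0.001,-0.0003,-0.0001],0]]' |grep -E 'pos|force'; done
```

```text
position: [0.5366, 0.2092, 0.0358]
force: [-2.9, -0.1, -4.6]
position: [0.5366, 0.2092, 0.0357]
force: [-6.2, 1.9, -1.6]
position: [0.5366, 0.2092, 0.0357]
force: [-8.2, 4.1, 0.5]
```

```bash
for i in 1 2; do python3 -m crank '[[0,[0.0005,0,0],0],[0,[0.001,-0.0002,0],0],[0,[0.001,-0.0002,0],0]]' |grep -E 'pos|force'; done
python3 - <<'E'
from h import *
im=eyes.read_camera("wrist")
cv2.imwrite("pics/w6z.png",cv2.resize(im[0:250,180:400],None,fx=2.4,fy=2.4,interpolation=cv2.INTER_CUBIC))
E
```

```text
position: [0.5366, 0.2092, 0.0356]
force: [-12.1, 3.2, 2.1]
position: [0.5366, 0.2092, 0.0356]
force: [-13.1, 5.2, 2.5]
```

View pics/w6z.png

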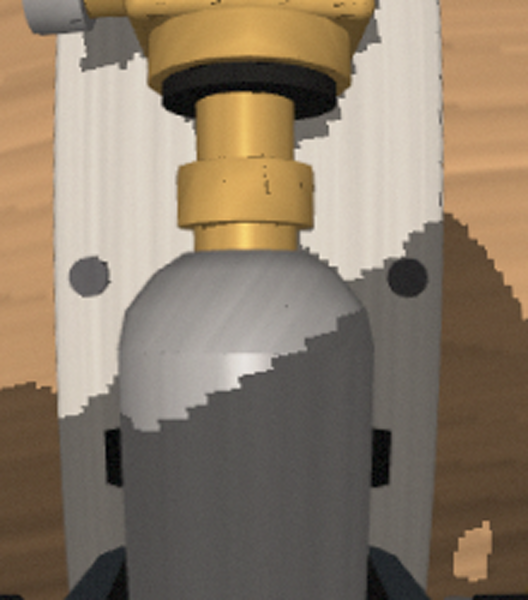

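```bash
python3 -m crank '[[0,[0.001,0.0005,0],0],[0,[0.0015,0.0005,0],0],[0,[0.0015,0.0005,0],0]]' |grep -E 'pos|force'; python3 -m crank '[[0,[0,0,0],0],[0.6,[0,0,0],0],[0.7,[0,0,0],0],[0.85,[0,0,0],0],[0.85,[0,0,0],0]]'; python3 - <<'E'
from h import *
im=eyes.read_camera("wrist")
cv2.imwrite("pics/w7z.png",cv2.resize(im[0:330,150:430],None,fx=1.8,fy=1.8,interpolation=cv2.INTER_CUBIC))
E
```

```text
position: [0.5367, 0.2092, 0.0356]
force: [-16.5, 4.8, 5.1]
time_s: 12.05
position: [0.5443, 0.2089, 0.0365]
orientation: [[-0.986, 0.003, -0.169], [0.169, 0.001, -0.986], [-0.003, -1.0, -0.001]]
force: [-0.9, 0.3, -0.2]
gripper_width: 0.789
```

View pics/w7z.png

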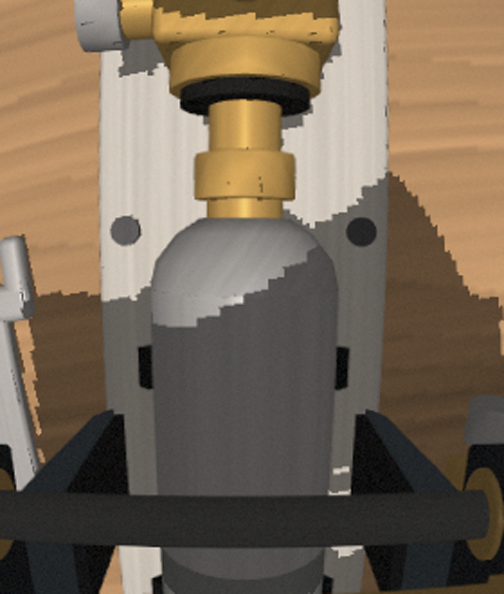

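```bash
python3 -m crank '[[0.85,[-0.004,0,0],0],[0.85,[-0.006,0.001,0],0],[0.85,[-0.006,0.001,0.02],0],[0.85,[-0.006,0.001,0.05],0],[0.85,[-0.006,0.001,0.08],0]]';python3 -m crank '[[0.85,[0,0,0.03],0],[0.85,[0,0,0.065],0],[0.85,[-0.0,0,0.1],0],[0.85,[-0.03,-0.01,0.13],0],[0.85,[-0.07,-0.03,0.13],0]]';python3 -m crank '[[1,[-0.04,0,0.0],0],[1,[-0.08,0,0.0],0],[1,[-0.12,0,0.0],0],[1,[-0.12,0,0],0],[1,[-0.12,0,0],0]]'
python3 - <<'E'
from h import *
s=robot.state();im=eyes.read_camera("wrist");cv2.imwrite("pics/w8.png",im);np.savez("w8.npz",p=s["position"],R=s["orientation"])
cv2.imwrite("pics/s8.png",eyes.read_camera("scene"));cv2.imwrite("pics/t8.png",eyes.read_camera("top"))
print(robot.state()["time_s"])
E
```

```text
time_s: 12.52
position: [0.5358, 0.2092, 0.1157]
orientation: [[-0.986, -0.003, -0.169], [0.169, -0.001, -0.986], [0.002, -1.0, 0.001]]
force: [1.2, -0.0, 0.3]
gripper_width: 0.852
time_s: 12.93
position: [0.4749, 0.1836, 0.251]
orientation: [[-0.986, 0.012, -0.169], [0.169, 0.005, -0.986], [-0.011, -1.0, -0.007]]
force: [1.1, -0.6, 0.7]
gripper_width: 0.852
time_s: 13.35
position: [0.3492, 0.1813, 0.246]
orientation: [[-0.986, 0.001, -0.168], [0.168, 0.001, -0.986], [-0.001, -1.0, -0.001]]
force: [-0.1, -0.3, 0.8]
gripper_width: 1.0
13.5
```

View pics/w8.png

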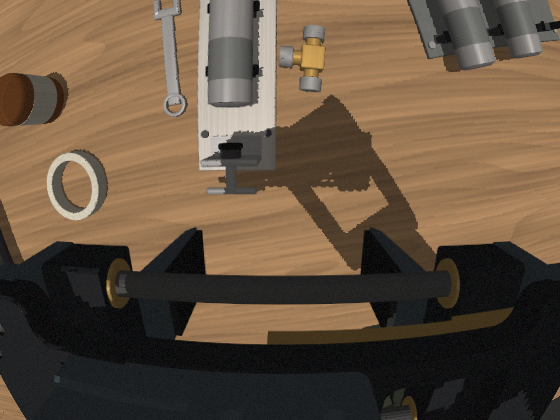

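View pics/s8.png

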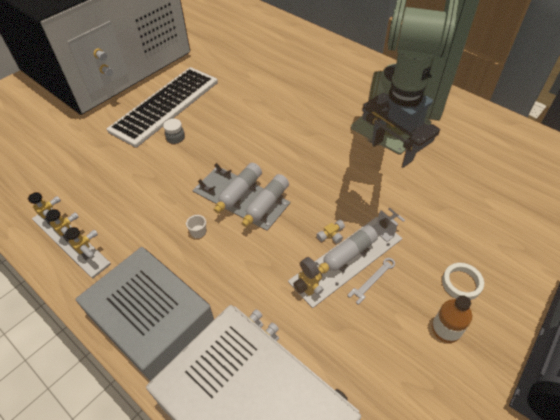

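View pics/t8.png

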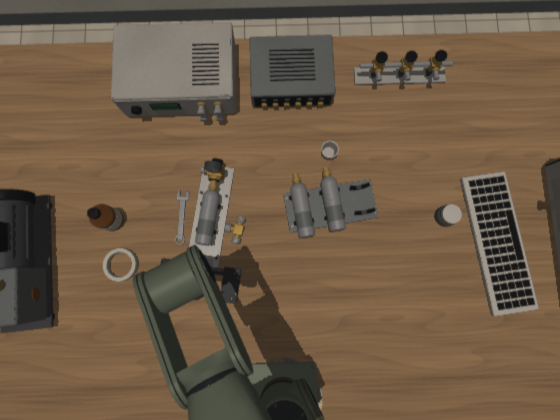

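The cylinder lies in the cradle with its valve at the regulator: nose near (214,180) in the top view, tail at (232,104) in the wrist view. Both empties are still in the rack. I'll check the tail position, compare the bystanders against the first top picture, and check the nose against the seal.

```bash
python3 - <<'E'
from h import *
d=np.load("w8.npz");p,R=d["p"],d["R"]
th=np.radians(-9.6);X=np.array([np.cos(th),np.sin(th)]);Y=np.array([-X[1],X[0]])
q=wz((232,103),p,R,.077)[:2];t=wz((231,144),p,R,.055)[:2];print("tail X,Y",q@X,q@Y,"expect",.497-.080,.2948,"tip gap",(q-t)@X)
for n in("t","s"):
    a=cv2.imread(f"pics/{'top' if n=='t' else 'scene'}0.png");b=cv2.imread(f"pics/{n}8.png")
    m=(cv2.absdiff(a,b).max(2)>45).astype(np.uint8)
    k,_,st,_=cv2.connectedComponentsWithStats(m)
    print(n,[s[:5].tolist() for s in st[1:] if s[4]>12])
b=cv2.imread("pics/s8.png");c=cv2.imread("pics/t8.png")
u=cv2.resize(b[215:305,285:415],None,fx=3.8,fy=3.8,interpolation=cv2.INTER_CUBIC);v=cv2.resize(c[150:240,175:255],None,fx=3.8,fy=3.8,interpolation=cv2.INTER_CUBIC)
cv2.imwrite("pics/f8.png",np.hstack([u,v]))
E
```

```text
tail X,Y 0.41296777697614034 0.28953799398833163 expect 0.417 0.2948 tip gap 0.0442418430390579
t [[351, 168, 5, 9, 24], [203, 180, 19, 25, 254], [353, 183, 16, 7, 61], [202, 203, 10, 5, 32], [197, 207, 24, 24, 339], [366, 209, 8, 5, 24], [367, 218, 5, 7, 26], [358, 222, 13, 6, 31], [198, 229, 7, 4, 13], [195, 232, 21, 14, 166], [133, 245, 159, 175, 9487], [293, 276, 267, 144, 21501], [488, 289, 7, 16, 42], [249, 350, 28, 32, 471], [493, 408, 37, 4, 70]]
s [[195, 0, 62, 50, 1560], [397, 0, 4, 6, 13], [401, 0, 5, 9, 28], [445, 0, 13, 35, 255], [399, 7, 47, 27, 807], [411, 26, 52, 24, 108], [352, 41, 45, 61, 1094], [401, 68, 51, 100, 2358], [205, 83, 6, 6, 19], [202, 86, 151, 65, 3486], [407, 92, 8, 5, 37], [352, 103, 17, 29, 243], [351, 130, 11, 6, 31], [386, 138, 16, 14, 136], [384, 148, 15, 11, 100], [225, 151, 9, 6, 37], [335, 151, 48, 79, 2344], [218, 155, 20, 19, 170], [197, 163, 26, 27, 197], [214, 177, 13, 14, 74], [189, 187, 22, 21, 187], [381, 208, 17, 12, 57], [355, 230, 23, 19, 223], [350, 236, 9, 15, 69], [329, 251, 13, 17, 95], [342, 252, 19, 16, 139], [318, 255, 22, 25, 268]]
```

View pics/f8.png

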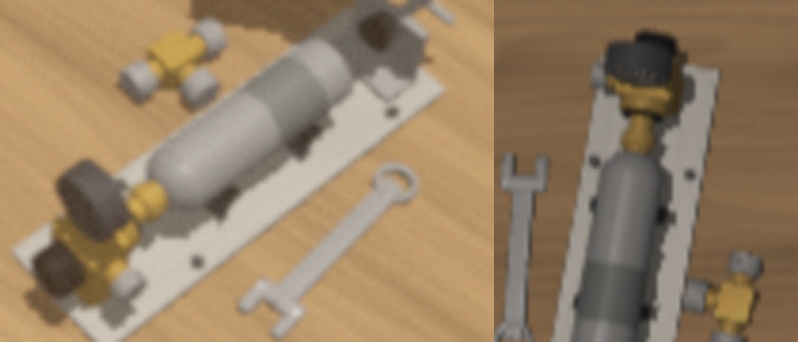

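```bash
python3 -c "
from station import robot
print(robot.state()['force'],robot.state()['time_s']);print(robot.job_done())"
```

```text
[-0.27187908 -0.26676059 -0.11659591] 13.5
the job is handed in; nothing more can be done
None
```

The full cylinder is lying in the cradle with its valve towards the regulator and its nose against the seal. I handed the job in at 13.5 s.

- **Weighing:** I lifted only the right-hand cylinder. It read about 6.5 N, which fits the full one (6.1 N) and not an empty (1.9 N). I left the other two in their berths and did not weigh them.
- **Placing:** I lowered it gently until the saddles took the weight, about 10 mm short of the seal, then slid it along. It stopped dead, and I pushed until the resistance reached about 17 N before letting go.

**Last checks:**
- **Seating:** the tail is 44 mm clear of the clamp screw, against 45 mm expected. The nose is on the seal in both views.
- **Scene:** before and after pictures show changes only at the emptied berth, the station, and the arm and its shadow. The empties and the bystanders have not moved.
- **Robot:** it is touching nothing, with a force reading of about 0.
- **Disagreement:** one wrist-camera ray put the tail about 4 mm back and 5 mm sideways from where I expected. That picture was taken from a distance near the frame's edge, and the screw gap and the contact force point to calibration error.

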